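# Set the hold-down lever level on its setting block

## Task

The cup filler's hold-down lever has to be set level on its setting block. First lay the white block leaning in the V-rest and let go of it, then take it again another way and stand it on end on the blue pad of the stand. Then bring the red-gripped lever over and lower it gently until it lies level on top of the block, let go, and leave the tub, the cup and the brush where they are.

Things in the scene. Friction and masses are not known exactly. Their poses are not given: they have to be found in the camera images.
- block: Setting block: loose white plastic bar with a blue band near each end, 110 x 45 x 45 mm, about 0.32 kg, both ends alike. Origin: centre of the 110 x 45 face on which it lies at the start, 22.5 mm from its long centre line; x runs along the 110 mm, z points from that face into the block.
- block_mid (a point): The middle of the block (its centre in all three directions); axes as the block's.
- rest: Fixed V-rest: two plates 38 mm wide (fingers pass beside a block in it) on a blue base 140 x 90 x 12 mm. Origin: centre of its underside; z up. From the V's inner corner (x -35, z 45 mm) a 105 mm plate rises at 45 deg towards +x and a 50 mm stop plate rises at 45 deg towards -x. The block lies along the long plate, lower end against the stop, upper end towards +x.
- rest_mid (a point): Where the middle of the block is when it lies fully home in the V-rest (x = -12, y = 0, z = 100 mm in the rest's frame).
- stand: Fixed stand: aluminium base plate 250 x 130 x 12 mm (x from -95 to 155 mm) with a blue 70 mm square pad painted on top; behind it two grey cheeks, tops 147 mm above the table (x 85 to 135, y within 33 mm), carry the lever. Origin: on the table below the middle of the pad; z up, x from the pad to the cheeks, y along the hinge axis.
- pad (a point): Middle of the blue pad, on the base plate's top face (12 mm above the table); axes as the stand's.
- hinge (a point): The lever's hinge axis (it runs along the stand's y), 105 mm behind the pad's middle and 130 mm above the table; axes as the stand's.
- lever (a joint): Lever angle, rad: 0 = level, pointing from the hinge out over the pad (stand's -x); pi/2 = straight up; more = leaning back away from the pad; range -0.6 to 2.0. Hinge friction holds it within about 20 deg of upright; lower down it falls by its weight (0.35 kg). Bar 24 mm wide, 16 mm thick: it lies level on the block stood on end on the pad.
- lever_grip (a point): Middle of the lever's red grip, 165 mm from the hinge axis: a barrel 32 mm in diameter and 40 mm long, its axis along the stand's y. Held by its two flat ends it turns between the fingers as the lever swings; moving it feels hinge drag and weight of up to about 4 N. Raised, it stands up to 311 mm above the table.
- tub: White lubricant tub with a blue band, 100 mm in diameter, 130 mm tall; bystander. Origin: centre of its underside.
- cup: White plastic cup, 90 mm in diameter, 100 mm tall; bystander. Origin: centre of its underside.
- brush: Green-handled brush, 200 mm long, lying on the table; bystander. Origin: on its underside; x runs along it.
Mind the look-alikes: they are no part of the job. Leave any green or yellow look-alike of the block alone.

How it is judged:
On the way, in this order (a step that is already met when the one before it is completed fails the run):
1. the block lies leaning in the V-rest, let go (distance between block_mid and rest_mid below 0.025 m and angle between the x axis of block and the z axis of stand, either way round between 0.6 and 0.97 rad and contact force between the fingers and block below 0.1 N and linear speed of block below 0.02 m/s), for 0.2 s.
2. the block stands on end on the blue pad, let go, the lever not yet on it (angle between the x axis of block and the z axis of stand, either way round below 0.07 rad and x of block_mid in the frame of pad between -0.025 and 0.025 m and y of block_mid in the frame of pad between -0.025 and 0.025 m and z of block_mid in the frame of pad between 0.05 and 0.06 m and contact force between the fingers and block below 0.1 N and linear speed of block below 0.02 m/s and value of joint lever above 0.3 rad), for 0.2 s.
At the end, for the whole second after the job is handed in: The block stands on end (within 4 degrees) on the pad, its middle within 25 mm of the pad's middle along each of the stand's x and y; the lever rests on it by its own weight (over 0.3 N) and is level within 0.035 rad (2 degrees); all at rest (angle between the x axis of block and the z axis of stand, either way round below 0.07 rad and x of block_mid in the frame of pad between -0.025 and 0.025 m and y of block_mid in the frame of pad between -0.025 and 0.025 m and z of block_mid in the frame of pad between 0.05 and 0.06 m and linear speed of block below 0.02 m/s and value of joint lever between -0.035 and 0.035 rad and contact force between lever and block above 0.3 N); the robot touches nothing.
It fails at once if the lever is dropped or swung down fast onto the block (faster than 1.5 rad/s within the last 0.1 rad before level) (value of joint lever below 0.1 rad and velocity of joint lever below -1.5 rad/s).
It fails at once if the lever hits or presses the block with more than 60 N (contact force between lever and block above 60 N).
It fails at once if the tub, the cup or the brush is moved by more than 30 mm (distance of any of tub, cup, brush from where it was at the start of the episode above 0.03 m).
It also fails if it takes over 67 s, if anything falls off the work surface, if the arm or the gripper's body presses on something with over 40 N, if the wrist force passes 120 N, or if a joint passes its speed limit or range.

## Robot

A 7-joint arm with a two-finger parallel gripper is mounted at the origin on the work surface. World frame = base frame: x ahead of the robot, y to its left, z up, the work surface at z = 0. Lengths are in m, angles in rad, forces in N, time in s.
With the tool pointing down it reaches from about 0.4 to 0.85 m from the base axis. Payload 4.5 kg.
Tool frame: the origin (TCP) lies midway between the tips of the shut fingers; the grasp point (between the pads) lies 19 mm behind it; z points along the fingers, y is the line along which they close (so a half turn about z gives the same grasp; the last joint's range is limited). The gripper opens to 88 mm and grips with 3 to 60 N. Pads are 18 mm wide; open, the fingers measure 123 mm over their backs; the gripper's body (75 mm by 187 mm) begins 45 mm behind the grasp point.
Start: joints at [1.268, 0.689, -0.195, 1.565, 0.157, 0.902, -0.215], TCP at [0.207, -0.59, 0.239] pointing down, gripper open.
Joint ranges: [-3.01, 3.01], [-0.46, 2.08], [-1.47, 1.51], [0.13, 2.56], [-1, 4.14], [0.04, 2.09], [-2.66, 2.66]. Speed limits (rad/s): [2.57, 2.57, 3.14, 3.14, 3.14, 3.14, 3.14].

## Interface

Orientations are given as a unit quaternion [x, y, z, w].
In Python, from plant import r gives the robot as it stands.
- The arm moves only by the tool carry_out, never from a script. Its argument "plan" is a list of rows, each an object with "rot": the turn, a rotation vector about the tool's x, y, z in rad, a list of three; "xyz": the shift along the tool's x, y, z in m, a list of three; "grip": the closure in counts, from 0 (fully open) to 255 (shut). In form: [{"rot": [wx, wy, wz], "xyz": [dx, dy, dz], "grip": grip}, ...]. A call has 1 to 8 rows; each row is the pose to reach, as a shift and turn from the pose commanded when the call began, along the tool's axes at that moment; what a row does not reach only later rows make up. A row lasts 1/12 s, in which the tool goes at most 41.7 mm and 7.16 degrees, less where a joint would pass 70% of its speed; a pose out of reach is approached as far as the arm can. A call with a gripper value outside its range is refused whole. The fingers move at their own pace and stop on an object; "squeeze" is the grip in N (left out, the last holds). Time passes only in rows, so rows that repeat a pose let the fingers close. It gives the time, the measured TCP pose, the force, the opening and the grip force at its end, in the units of the state.
- r.get_state(): the state, without advancing time (a new reading comes with each control period).
- r.snapshot(name): name is "side" or "top"; returns the picture (480x640x3 uint8, red, green, blue); there is no depth.
- r.camera_params(name): a dict with "fx", "fy", "cx", "cy" (pixels), "position" and "attitude" of the camera in the world. Camera axes: x right, y down, z forward; pixel columns grow to the right and rows downward; lengths in m; the calibration is good to about 2 mm. A picture is of the moment at which its call begins. camera_params takes no time and is no camera call.
- r.finish_job(): hands the job in; it is judged then, once.
The state is a dict: "clock": time; "q": joint angles; "qd": joint speeds; "joint_torque": joint torques, N m; "tool_pos": TCP position; "eef_rot": TCP orientation; "contact_force": force on the tool from outside, world axes, zero at the start; "moment": the same for the moment, N m; "opening": opening from 0.0 (shut) to 1.0 (fully open); "finger_force": force on a finger pad.
Only numpy, scipy, OpenCV 4.12 (cv2) and the standard library are available. Lean on these libraries where they do the work, as an engineer would, in place of code of your own. Each camera call takes 0.05 s, during which the arm holds its last target. There are 200 camera calls.

## Working session

There is one attempt and no reset: what is moved stays moved. The work goes in short steps, Python scripts to look and compute and a tool call to move; the robot and the scene stay as the last step left them, time stands still between calls to the robot, and variables do not carry over. Pictures are saved under pics/ and viewed, at most 10 in all, crops included, and the job is handed in when it is done.

Besides the shell and the picture viewer there is one more tool, called as a command line: name --argument value ..., lists and objects as JSON in quotes. carry_out: Moves the arm, as the interface text tells. Its arguments: {"type":"object","properties":{"plan":{"type":"array"},"squeeze":{"type":"number"}},"required":["plan"]}

```bash
ls; mkdir -p pics; python3 - <<'E'
from plant import r
import cv2
for n in("side","top"):
    cv2.imwrite(f"pics/{n}0.png",r.snapshot(n)[:,:,::-1]); print(r.camera_params(n))
print(r.get_state())
E
```

```text
pics
{'fx': 600.6315133449359, 'fy': 600.6315133449359, 'cx': 312.04868841895177, 'cy': 236.56446175409377, 'position': array([0.38085257, 0.98800946, 0.80881901]), 'attitude': array([-0.08524283,  0.88750567, -0.4515371 ,  0.03437432])}
{'fx': 581.6966733901274, 'fy': 581.6966733901274, 'cx': 302.22006971589576, 'cy': 237.38341555942986, 'position': array([0.33886599, 0.0706189 , 1.23908689]), 'attitude': array([ 0.70753524, -0.69965573,  0.07258857, -0.06787229])}
{'clock': 0.1, 'q': array([ 1.26777084,  0.68986934, -0.19452401,  1.56621615,  0.15730382,
        0.90250209, -0.21510378]), 'qd': array([-1.11468470e-03, -3.64237053e-03, -6.24374811e-05, -1.85367222e-03,
        8.24120389e-04, -1.45235532e-03,  6.39378350e-04]), 'joint_torque': array([-2.48332675e-03, -5.28500533e+01, -1.27135098e+00, -1.53837329e+01,
       -5.25804050e-02,  2.04840639e-03,  6.31932403e-05]), 'tool_pos': array([ 0.20633488, -0.58937128,  0.2380159 ]), 'eef_rot': array([ 9.85845458e-01,  1.67654676e-01, -1.93323818e-04, -7.78235086e-04]), 'contact_force': array([-0.37347436,  0.48899444, -0.04900579]), 'moment': array([-0.03615092,  0.0276542 ,  0.01307221]), 'finger_force': 0.0, 'opening': 1.0015467063406938}
```

View pics/side0.png

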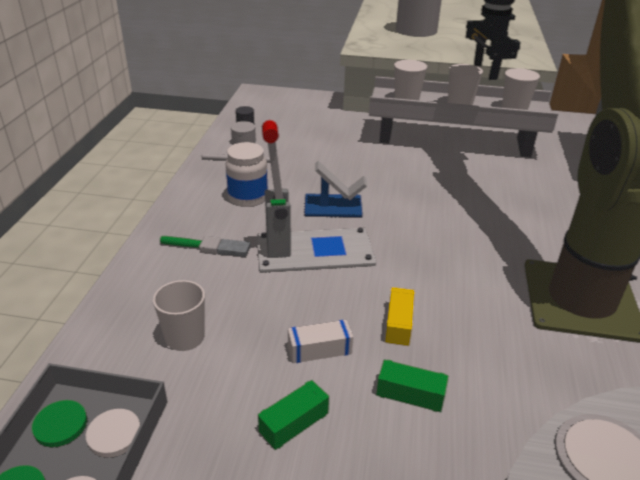

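View pics/top0.png

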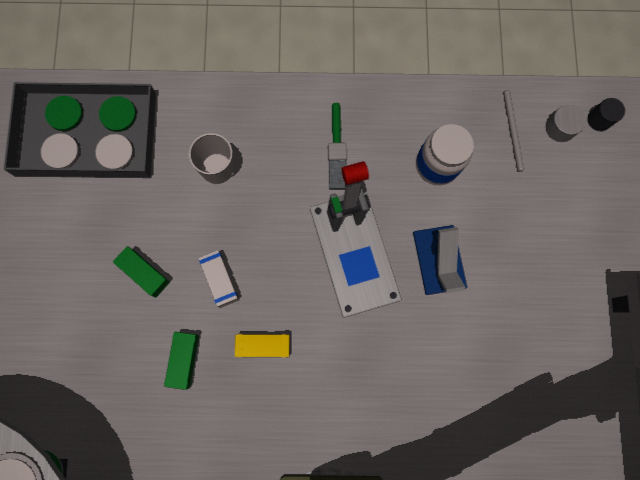

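The side view shows the block at about (320,340), the stand pad at (328,246), the V-rest at (335,195) with its long plate rising away from the robot, and the lever upright with its grip at (270,131). In the top view the block is at (218,278), the pad at (360,266), the rest at (440,260) and the red grip at (355,173).

```bash
cat >h.py <<'E'
import numpy as np, cv2
from scipy.spatial.transform import Rotation as R
from plant import r
def P(n):
    c=r.camera_params(n); return c,R.from_quat(c['attitude']).as_matrix()
def ray(n,uv):
    c,M=P(n); d=M@np.array([(uv[0]-c['cx'])/c['fx'],(uv[1]-c['cy'])/c['fy'],1.]); return c['position'],d
def onz(n,uv,z):
    p,d=ray(n,uv); return p+d*(z-p[2])/d[2]
def proj(n,X):
    c,M=P(n); v=(np.atleast_2d(X)-c['position'])@M; return v[:,:2]/v[:,2:]*c['fx']+[c['cx'],c['cy']]
def tri(a,b):
    (p,d),(q,e)=ray("top",a),ray("side",b)
    s=np.linalg.lstsq(np.c_[d,-e],q-p,rcond=None)[0]; A,B=p+d*s[0],q+e*s[1]; return (A+B)/2,np.linalg.norm(A-B)
def blobs(im,lo,hi,amin=30):
    m=cv2.inRange(cv2.cvtColor(im,cv2.COLOR_RGB2HSV),lo,hi)
    for k in cv2.findContours(m,cv2.RETR_EXTERNAL,cv2.CHAIN_APPROX_NONE)[0]:
        if cv2.contourArea(k)>amin: yield k
def Rt(yaw,tilt):
    "tool with y horizontal; tilt 0 = down, + = pointing ahead along yaw; tool y = left normal of yaw, negated"
    f=np.array([np.cos(yaw),np.sin(yaw),0]); z=np.sin(tilt)*f+np.array([0,0,-np.cos(tilt)])
    y=np.cross([0,0,1.],f)*-1; return R.from_matrix(np.c_[np.cross(y,z),y,z])
def go(gp,yaw,tilt,flip=False):
    "shift/turn for grasp point gp (19mm behind TCP)"
    s=r.get_state(); R0=R.from_quat(s['eef_rot']); T=Rt(yaw,tilt)
    if flip: T=T*R.from_euler('z',np.pi)
    t=np.array(gp)+.019*T.as_matrix()[:,2]
    print("xyz",np.round(R0.inv().apply(t-s['tool_pos']),4),"rot",np.round((R0.inv()*T).as_rotvec(),3),"now",np.round(s['tool_pos'],3),"tcp",np.round(t,3))
E
python3 - <<'E'
from h import *
t=cv2.imread("pics/top0.png")[:,:,::-1].copy(); s=cv2.imread("pics/side0.png")[:,:,::-1].copy()
for n,im in(("top",t),("side",s)):
    print(n,"blue")
    for k in blobs(im,(105,120,60),(130,255,255),12):
        b=cv2.minAreaRect(k); print(np.round(cv2.boxPoints(b)).tolist(),np.round(b[0],1),cv2.contourArea(k))
    print("red",[ (np.round(cv2.minAreaRect(k)[0],1),np.round(cv2.minAreaRect(k)[1:][0],1)) for k in list(blobs(im,(0,150,60),(8,255,255)))+list(blobs(im,(172,150,60),(180,255,255)))])
for n,im,(x,y,w,h) in(("top",t,(180,235,80,80)),("top",t,(300,150,180,180))):
    pass
a=cv2.resize(t[150:330,300:490],None,fx=3,fy=3,interpolation=cv2.INTER_CUBIC); b=cv2.resize(t[240:315,185:255],None,fx=3,fy=3)
o=np.zeros((540,800,3),np.uint8); o[:540,:570]=a; o[:225,580:790]=b
cv2.imwrite("pics/crop0.png",o[:,:,::-1])
E
```

```text
top blue
[[214.0, 299.0], [235.0, 291.0], [236.0, 294.0], [215.0, 303.0]] [225.  296.9] 60.0
[[199.0, 260.0], [219.0, 252.0], [220.0, 255.0], [200.0, 263.0]] [209.6 257.8] 56.0
[[453.0, 250.0], [458.0, 249.0], [466.0, 287.0], [461.0, 288.0]] [459.4 268.6] 93.0
[[338.0, 255.0], [369.0, 245.0], [379.0, 276.0], [348.0, 286.0]] [358.7 265.5] 994.5
[[414.0, 231.0], [453.0, 225.0], [463.0, 288.0], [424.0, 294.0]] [438.4 259.5] 901.5
[[433.0, 179.0], [440.0, 175.0], [442.0, 180.0], [435.0, 183.0]] [437.4 179.3] 14.0
[[426.0, 165.0], [430.0, 163.0], [437.0, 175.0], [432.0, 177.0]] [431.3 170. ] 20.0
red [(array([355.4, 172.5]), array([17.9, 24.2]))]
side blue
[[292.0, 327.0], [296.0, 326.0], [302.0, 361.0], [297.0, 361.0]] [296.8 343.9] 68.5
[[340.0, 320.0], [345.0, 319.0], [351.0, 353.0], [345.0, 354.0]] [345.3 336.7] 64.0
[[312.0, 238.0], [344.0, 236.0], [345.0, 254.0], [313.0, 256.0]] [328.4 245.9] 504.0
[[305.0, 215.0], [305.0, 188.0], [362.0, 189.0], [361.0, 216.0]] [333.2 201.9] 837.0
[[227.0, 177.0], [266.0, 175.0], [267.0, 198.0], [229.0, 200.0]] [247.1 187.5] 642.0
red [(array([270. , 131.5]), array([21., 14.]))]
```

View pics/crop0.png

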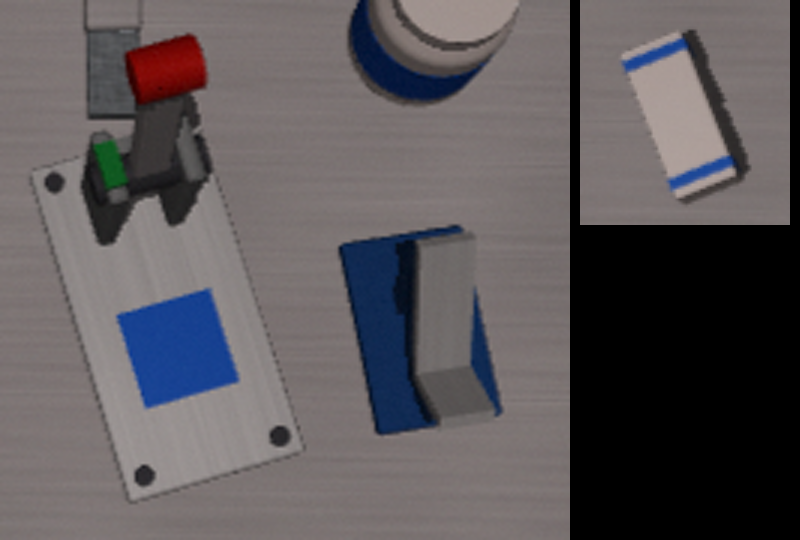

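The crop shows the block's top face, with band centres at (225,297) and (210,258). It also shows the pad square, all four corners of the rest base, and the lever leaning slightly back.

```bash
python3 - <<'E'
from h import *
def rep(n,a): print(n,np.round(a,4))
a,b=onz("top",(209.6,257.8),.045),onz("top",(225,296.9),.045)
rep("block top",(a+b)/2); rep("yaw",np.arctan2(*(a-b)[1::-1]))
a,b=onz("side",(293.5,328),.045),onz("side",(345,320),.045)
c=[onz("top",p,.012) for p in((338,255),(369,245),(379,276),(348,286))]
c=[onz("top",p,.012) for p in((339.2,254.8),(370.3,246.5),(379.5,276.5),(348.5,285.7))]
rep("pad",np.mean(c,0)); d=(c[0]-c[3]+c[1]-c[2]); rep("yaw",np.arctan2(d[1],d[0])); rep("size",[np.linalg.norm(c[0]-c[3]),np.linalg.norm(c[0]-c[1])])
rep("pad side",onz("side",(328.4,245.9),.012))
c=[onz("top",p,.012) for p in((413.3,231.3),(454,225.3),(466.7,287.3),(426,294.7))]
rep("rest",np.mean(c,0)); d=(c[0]-c[3]+c[1]-c[2]); rep("yaw",np.arctan2(d[1],d[0])); rep("size",[np.linalg.norm(c[0]-c[3]),np.linalg.norm(c[0]-c[1]),np.linalg.norm(c[1]-c[2])])
g,e=tri((355.4,172.5),(270,131.5)); rep("grip",g);rep("err",e)
E
```

```text
block top [0.4937 0.2383 0.045 ]
yaw 0.4081
pad [ 0.526  -0.0588  0.012 ]
yaw 0.285
size [0.069  0.0695]
pad side [ 0.5256 -0.0598  0.012 ]
rest [ 0.542  -0.2315  0.012 ]
yaw 0.1629
size [0.1387 0.0898 0.1361]
grip [ 0.6422 -0.0238  0.2941]
err 0.0011
```

```bash
python3 - <<'E'
from h import *
go((.43,-.22,.30),.36,0)
go((.45,.05,.28),.40,0)
go((.4937,.2383,.13),.408,0)
E
```

```text
xyz [ 0.3332 -0.2747 -0.0426] rot [-0.002  0.    -0.023] now [ 0.206 -0.589  0.238] tcp [ 0.43  -0.22   0.281]
xyz [ 0.4413 -0.5229 -0.0222] rot [-0.002  0.    -0.063] now [ 0.206 -0.589  0.238] tcp [0.45  0.05  0.261]
xyz [ 0.5448 -0.6859  0.128 ] rot [-0.002  0.    -0.071] now [ 0.206 -0.589  0.238] tcp [0.494 0.238 0.111]
```

carry_out --plan '[{"rot":[0,0,-0.02],"xyz":[0.333,-0.275,-0.043],"grip":0},{"rot":[0,0,-0.02],"xyz":[0.333,-0.275,-0.043],"grip":0},{"rot":[0,0,-0.02],"xyz":[0.333,-0.275,-0.043],"grip":0},{"rot":[0,0,-0.02],"xyz":[0.333,-0.275,-0.043],"grip":0},{"rot":[0,0,-0.02],"xyz":[0.333,-0.275,-0.043],"grip":0},{"rot":[0,0,-0.02],"xyz":[0.333,-0.275,-0.043],"grip":0},{"rot":[0,0,-0.02],"xyz":[0.333,-0.275,-0.043],"grip":0},{"rot":[0,0,-0.02],"xyz":[0.333,-0.275,-0.043],"grip":0}]'

```text
clock: 0.77
tool_pos: [0.3785, -0.3041, 0.2718]
eef_rot: [0.984, 0.177, -0.0, -0.0]
contact_force: [0.9, -0.3, -0.5]
opening: 1.0
finger_force: 0.0
```

```bash
python3 - <<'E'
from h import *
go((.45,.05,.26),.40,0)
go((.4937,.2383,.13),.408,0)
print(r.get_state()['q'],r.get_state()['clock'])
E
```

```text
xyz [ 0.1906 -0.3069  0.0308] rot [-0.     0.    -0.043] now [ 0.379 -0.304  0.272] tcp [0.45  0.05  0.241]
xyz [ 0.2973 -0.468   0.1609] rot [-0.     0.    -0.051] now [ 0.379 -0.304  0.272] tcp [0.494 0.238 0.111]
[ 0.71331964  0.46420362 -0.19748962  1.93165669  0.12811823  0.7581836
 -0.7712965 ] 0.7667
```

carry_out --plan '[{"rot":[0,0,-0.04],"xyz":[0.19,-0.307,0.03],"grip":0},{"rot":[0,0,-0.04],"xyz":[0.19,-0.307,0.03],"grip":0},{"rot":[0,0,-0.04],"xyz":[0.19,-0.307,0.03],"grip":0},{"rot":[0,0,-0.04],"xyz":[0.19,-0.307,0.03],"grip":0},{"rot":[0,0,-0.04],"xyz":[0.19,-0.307,0.03],"grip":0},{"rot":[0,0,-0.04],"xyz":[0.19,-0.307,0.03],"grip":0},{"rot":[0,0,-0.04],"xyz":[0.19,-0.307,0.03],"grip":0},{"rot":[0,0,-0.05],"xyz":[0.297,-0.468,0.15],"grip":0}]'

```text
clock: 1.43
tool_pos: [0.4448, 0.0185, 0.2309]
eef_rot: [0.979, 0.202, 0.002, 0.0]
contact_force: [1.5, 0.3, 0.5]
opening: 0.997
finger_force: 0.0
```

```bash
python3 - <<'E'
from h import *
go((.4937,.2383,.11),.408,0)
go((.4937,.2383,.027),.408,0)
E
```

```text
xyz [ 0.1314 -0.1826  0.1403] rot [ 0.001 -0.004 -0.   ] now [0.445 0.018 0.231] tcp [0.494 0.238 0.091]
xyz [ 0.131  -0.1827  0.2233] rot [ 0.001 -0.004 -0.   ] now [0.445 0.018 0.231] tcp [0.494 0.238 0.008]
```

carry_out --plan '[{"rot":[0,0,0],"xyz":[0.131,-0.183,0.06],"grip":0},{"rot":[0,0,0],"xyz":[0.131,-0.183,0.06],"grip":0},{"rot":[0,0,0],"xyz":[0.131,-0.183,0.06],"grip":0},{"rot":[0,0,0],"xyz":[0.131,-0.183,0.06],"grip":0},{"rot":[0,0,0],"xyz":[0.131,-0.183,0.06],"grip":0},{"rot":[0,0,0],"xyz":[0.131,-0.183,0.14],"grip":0},{"rot":[0,0,0],"xyz":[0.131,-0.183,0.14],"grip":0},{"rot":[0,0,0],"xyz":[0.131,-0.183,0.14],"grip":0}]'

```text
clock: 2.1
tool_pos: [0.4875, 0.237, 0.0837]
eef_rot: [0.979, 0.204, -0.005, 0.001]
contact_force: [-0.8, -0.3, -0.9]
opening: 1.003
finger_force: 0.0
```

```bash
python3 - <<'E'
from h import *
go((.4937,.2383,.027),.408,0)
im=r.snapshot("side"); cv2.imwrite("pics/s1.png",cv2.resize(im[230:430,200:440],None,fx=2.5,fy=2.5)[:,:,::-1])
E
```

```text
xyz [0.0069 0.0013 0.0756] rot [-0.001  0.01   0.003] now [0.488 0.237 0.084] tcp [0.494 0.238 0.008]
```

View pics/s1.png

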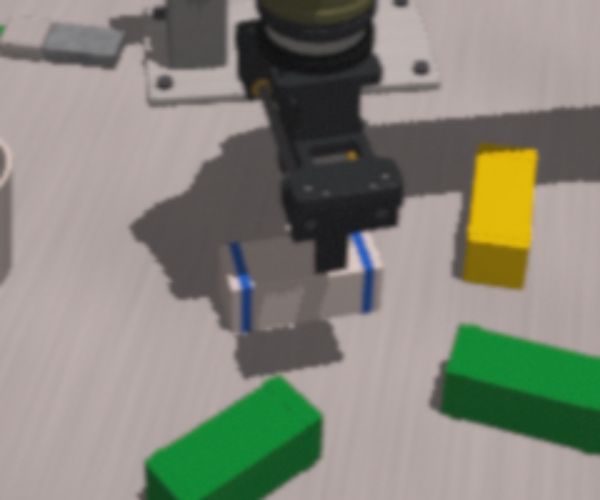

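The block (crop centre about (300,280)) lies lengthwise under the open fingers, so the aim looks right.

carry_out --plan '[{"rot":[0,0.01,0],"xyz":[0.007,0.001,0.03],"grip":0},{"rot":[0,0.01,0],"xyz":[0.007,0.001,0.055],"grip":0},{"rot":[0,0.01,0],"xyz":[0.007,0.001,0.075],"grip":0},{"rot":[0,0.01,0],"xyz":[0.007,0.001,0.075],"grip":0},{"rot":[0,0.01,0],"xyz":[0.007,0.001,0.075],"grip":130},{"rot":[0,0.01,0],"xyz":[0.007,0.001,0.075],"grip":200},{"rot":[0,0.01,0],"xyz":[0.007,0.001,0.075],"grip":255},{"rot":[0,0.01,0],"xyz":[0.007,0.001,0.075],"grip":255}]' --squeeze 35

```text
clock: 2.82
tool_pos: [0.4992, 0.2376, 0.0164]
eef_rot: [0.979, 0.202, 0.006, -0.001]
contact_force: [-0.1, -0.0, -0.0]
opening: 0.722
finger_force: 0.0
```

```bash
python3 - <<'E'
from h import *
s=r.get_state();print(s['finger_force'],s['opening'],s['q'],s['contact_force'])
go((.4937,.2383,.30),.40,0)
go((.45,.0,.30),.3,.4)
E
```

```text
0.0 0.7222189425032893 [-0.49620143  0.9468378  -0.05478501  1.9304883   0.18187308  0.25639162
 -1.86812221] [-0.06165053 -0.00311836 -0.00269509]
xyz [-0.0014 -0.0028 -0.2646] rot [-0.    -0.013  0.006] now [0.499 0.238 0.016] tcp [0.494 0.238 0.281]
xyz [-0.1283  0.1996 -0.2678] rot [-0.022  0.387  0.105] now [0.499 0.238 0.016] tcp [0.457 0.002 0.282]
```

carry_out --plan '[{"rot":[0,0,0],"xyz":[0,0,0],"grip":255},{"rot":[0,0,0],"xyz":[0,0,0],"grip":255},{"rot":[0,0,0],"xyz":[0,0,0],"grip":255},{"rot":[0,0,0],"xyz":[0,0,0],"grip":255},{"rot":[0,0,0],"xyz":[0,0,0],"grip":255},{"rot":[0,0,0],"xyz":[0,0,0],"grip":255}]'

```text
clock: 3.32
tool_pos: [0.4983, 0.2379, 0.0151]
eef_rot: [0.979, 0.202, 0.005, -0.001]
contact_force: [-0.9, 0.7, 5.3]
opening: 0.507
finger_force: 35.0
```

```bash
python3 - <<'E'
from h import *
s=r.get_state();print(s['finger_force'],s['opening'],s['contact_force'])
go((.494,.2383,.25),.40,0)
go((.45,.0,.30),.3,.4)
E
```

```text
34.99865837395191 0.507146231077426 [-0.86648243  0.73710296  5.301119  ]
xyz [-0.0014 -0.0021 -0.2159] rot [-0.    -0.011  0.007] now [0.498 0.238 0.015] tcp [0.494 0.238 0.231]
xyz [-0.1283  0.2001 -0.2688] rot [-0.022  0.389  0.105] now [0.498 0.238 0.015] tcp [0.457 0.002 0.282]
```

```bash
cat >>h.py <<'E'
def gob(mid,yaw,tilt,off):
    "off = block middle in tool frame"
    T=Rt(yaw,tilt).as_matrix(); go(np.array(mid)-T@np.array(off)-.019*T[:,2],yaw,tilt)
E
python3 - <<'E'
from h import *
o=(-.0045,0,-.0075)
gob((.47,.20,.20),.40,0,o)
gob((.44,.0,.25),.30,.4,o)
gob((.46,-.22,.21),.163,.785,o)
E
```

```text
xyz [-0.0346  0.0236 -0.1778] rot [-0.    -0.011  0.007] now [0.498 0.238 0.015] tcp [0.474 0.202 0.192]
xyz [-0.1382  0.1961 -0.2313] rot [-0.022  0.389  0.105] now [0.498 0.238 0.015] tcp [0.447 0.002 0.245]
xyz [-0.2061  0.4073 -0.1951] rot [-0.097  0.77   0.231] now [0.498 0.238 0.015] tcp [ 0.468 -0.219  0.208]
```

carry_out --plan '[{"rot":[0,0,0],"xyz":[0,0,-0.03],"grip":255},{"rot":[0,0,0],"xyz":[-0.01,0.01,-0.07],"grip":255},{"rot":[0,0,0],"xyz":[-0.02,0.015,-0.11],"grip":255},{"rot":[0,0,0],"xyz":[-0.035,0.024,-0.15],"grip":255},{"rot":[-0.02,0.39,0.1],"xyz":[-0.138,0.196,-0.231],"grip":255},{"rot":[-0.02,0.39,0.1],"xyz":[-0.138,0.196,-0.231],"grip":255},{"rot":[-0.02,0.39,0.1],"xyz":[-0.138,0.196,-0.231],"grip":255},{"rot":[-0.02,0.39,0.1],"xyz":[-0.138,0.196,-0.231],"grip":255}]'

```text
clock: 3.98
tool_pos: [0.4673, 0.1054, 0.2037]
eef_rot: [0.977, 0.163, 0.137, -0.013]
contact_force: [1.9, 0.9, -2.8]
opening: 0.508
finger_force: 35.0
```

```bash
python3 - <<'E'
from h import *
o=(-.0045,0,-.0075)
gob((.44,.0,.25),.30,.4,o)
gob((.46,-.22,.21),.163,.785,o)
s=r.get_state();print(s['q'],s['opening'])
E
```

```text
xyz [-0.0401  0.092  -0.0522] rot [0.01  0.125 0.032] now [0.467 0.105 0.204] tcp [0.447 0.002 0.245]
xyz [-0.0997  0.3072 -0.0262] rot [-0.067  0.508  0.153] now [0.467 0.105 0.204] tcp [ 0.468 -0.219  0.208]
[-0.28885943  0.49871808 -0.06421013  2.29121013  0.59991569  0.09462288
 -2.17256017] 0.507549239219644
```

carry_out --plan '[{"rot":[0,0,-1.0],"xyz":[-0.04,0.09,-0.052],"grip":255},{"rot":[0,0,-1.0],"xyz":[-0.04,0.09,-0.052],"grip":255},{"rot":[0,0,-1.0],"xyz":[-0.04,0.09,-0.052],"grip":255},{"rot":[0,0,-1.0],"xyz":[-0.04,0.09,-0.052],"grip":255},{"rot":[0,0,-1.0],"xyz":[-0.04,0.09,-0.052],"grip":255},{"rot":[0,0,-1.0],"xyz":[-0.04,0.09,-0.052],"grip":255},{"rot":[0,0,-1.0],"xyz":[-0.04,0.09,-0.052],"grip":255},{"rot":[0,0,-1.0],"xyz":[-0.04,0.09,-0.052],"grip":255}]'

```text
clock: 4.65
tool_pos: [0.4492, 0.006, 0.2442]
eef_rot: [0.807, 0.574, 0.129, 0.048]
contact_force: [-0.1, -0.3, -2.1]
opening: 0.507
finger_force: 35.0
```

carry_out --plan '[{"rot":[0,0,-1.0],"xyz":[0,0,0],"grip":255},{"rot":[0,0,-1.0],"xyz":[0,0,0],"grip":255},{"rot":[0,0,-1.0],"xyz":[0,0,0],"grip":255},{"rot":[0,0,-1.0],"xyz":[0,0,0],"grip":255},{"rot":[0,0,-1.0],"xyz":[0,0,0],"grip":255},{"rot":[0,0,-1.0],"xyz":[0,0,0],"grip":255},{"rot":[0,0,-1.0],"xyz":[0,0,0],"grip":255},{"rot":[0,0,-1.0],"xyz":[0,0,0],"grip":255}]'

```text
clock: 5.32
tool_pos: [0.4492, 0.0063, 0.244]
eef_rot: [0.432, 0.891, 0.091, 0.104]
contact_force: [-0.1, -0.5, -2.6]
opening: 0.509
finger_force: 35.0
```

carry_out --plan '[{"rot":[0,0,-1.0],"xyz":[0,0,0],"grip":255},{"rot":[0,0,-1.0],"xyz":[0,0,0],"grip":255},{"rot":[0,0,-1.0],"xyz":[0,0,0],"grip":255},{"rot":[0,0,-1.0],"xyz":[0,0,0],"grip":255},{"rot":[0,0,-1.0],"xyz":[0,0,0],"grip":255},{"rot":[0,0,-1.0],"xyz":[0,0,0],"grip":255},{"rot":[0,0,-1.0],"xyz":[0,0,0],"grip":255},{"rot":[0,0,-1.0],"xyz":[0,0,0],"grip":255}]'

```text
clock: 5.98
tool_pos: [0.4492, 0.0062, 0.2439]
eef_rot: [-0.048, 0.989, 0.03, 0.135]
contact_force: [0.4, 0.4, -3.1]
opening: 0.503
finger_force: 35.0
```

```bash
sed -i 's/def gob(mid,yaw,tilt,off):/def gob(mid,yaw,tilt,off,flip=True):/; s/go(np.array(mid).*$/T2=T@np.diag([-1,-1,1]) if flip else T; go(np.array(mid)-T2@np.array(off)-.019*T[:,2],yaw,tilt,flip)/' h.py
python3 - <<'E'
from h import *
o=(-.0045,0,-.0075)
gob((.44,.0,.25),.30,.4,o)
gob((.46,-.22,.21),.163,.785,o)
s=r.get_state();print(s['q'],s['opening'],s['eef_rot'])
E
```

```text
xyz [ 0.0112 -0.0056 -0.0007] rot [-0.022 -0.122 -0.201] now [0.449 0.006 0.244] tcp [ 0.439 -0.     0.241]
xyz [ 0.0186 -0.2277  0.0281] rot [ 0.009 -0.511 -0.076] now [0.449 0.006 0.244] tcp [ 0.462 -0.22   0.202]
[ 0.66083195  0.5836683  -1.14942603  2.27803923  1.14631036  0.60685655
  0.34775785] 0.5034617721282341 [-0.04777018  0.98931046  0.02954223  0.13457368]
```

carry_out --plan '[{"rot":[0,-0.1,-0.02],"xyz":[0.01,-0.03,-0.02],"grip":255},{"rot":[0,-0.2,-0.04],"xyz":[0.01,-0.06,-0.02],"grip":255},{"rot":[0.01,-0.3,-0.05],"xyz":[0.015,-0.1,-0.01],"grip":255},{"rot":[0.01,-0.38,-0.06],"xyz":[0.015,-0.13,0],"grip":255},{"rot":[0.01,-0.45,-0.07],"xyz":[0.018,-0.17,0.01],"grip":255},{"rot":[0.01,-0.51,-0.076],"xyz":[0.018,-0.2,0.02],"grip":255},{"rot":[0.01,-0.51,-0.076],"xyz":[0.0186,-0.228,0.028],"grip":255},{"rot":[0.01,-0.51,-0.076],"xyz":[0.0186,-0.228,0.028],"grip":255}]'

```text
clock: 6.65
tool_pos: [0.4566, -0.2075, 0.2003]
eef_rot: [-0.072, 0.921, 0.035, 0.381]
contact_force: [0.1, 0.9, -3.1]
opening: 0.503
finger_force: 35.0
```

```bash
python3 - <<'E'
from h import *
o=(-.0045,0,-.0075)
gob((.46,-.22,.21),.163,.785,o)
m=np.array([.530,-.2335,.1]); f=np.array([np.cos(.163),np.sin(.163),0]); u=(f+[0,0,1])/2**.5; n=(-f+[0,0,1])/2**.5
gob(m+.06*n+.005*u,.163,.785,o)
s=r.get_state();print(s['q'],s['opening'])
E
```

```text
xyz [-0.0035 -0.0129  0.0015] rot [ 0.005  0.001 -0.009] now [ 0.457 -0.207  0.2  ] tcp [ 0.462 -0.22   0.202]
xyz [ 0.0218 -0.0381  0.0665] rot [ 0.005  0.001 -0.009] now [ 0.457 -0.207  0.2  ] tcp [ 0.494 -0.239  0.137]
[ 1.35139515  0.98461909 -1.24963497  2.49512729  2.49676028  0.62958725
 -0.08303233] 0.5033904801255126
```

carry_out --plan '[{"rot":[0,0,-0.01],"xyz":[0.01,-0.03,0.02],"grip":255},{"rot":[0,0,-0.01],"xyz":[0.02,-0.037,0.04],"grip":255},{"rot":[0,0,-0.01],"xyz":[0.022,-0.038,0.066],"grip":255},{"rot":[0,0,-0.01],"xyz":[0.022,-0.038,0.066],"grip":255},{"rot":[0,0,-0.01],"xyz":[0.022,-0.038,0.066],"grip":255}]'

```text
clock: 7.07
tool_pos: [0.4963, -0.2404, 0.1409]
eef_rot: [-0.076, 0.921, 0.03, 0.381]
contact_force: [-0.9, 0.3, -1.8]
opening: 0.509
finger_force: 35.0
```

```bash
python3 - <<'E'
from h import *
o=(-.0045,0,-.0075)
m=np.array([.530,-.2335,.1]); f=np.array([np.cos(.163),np.sin(.163),0]); u=(f+[0,0,1])/2**.5; n=(-f+[0,0,1])/2**.5
gob(m+.06*n+.005*u,.163,.785,o)
gob(m+.004*n+.004*u,.163,.785,o)
s=r.get_state();print(s['q'],s['opening'])
a=cv2.resize(r.snapshot("side")[110:250,240:400],None,fx=2.5,fy=2.5);b=cv2.resize(r.snapshot("top")[190:330,380:540],None,fx=2.5,fy=2.5)
cv2.imwrite("pics/s2.png",np.hstack([a,b])[:,:,::-1])
E
```

```text
xyz [0.0041 0.0014 0.0007] rot [-0.001 -0.001  0.003] now [ 0.496 -0.24   0.141] tcp [ 0.494 -0.239  0.137]
xyz [0.0051 0.0014 0.0567] rot [-0.001 -0.001  0.003] now [ 0.496 -0.24   0.141] tcp [ 0.532 -0.233  0.097]
[ 1.30989089  1.12529066 -1.14537246  2.37435918  2.56553952  0.62602638
  0.01561232] 0.5094376866098581
```

View pics/s2.png

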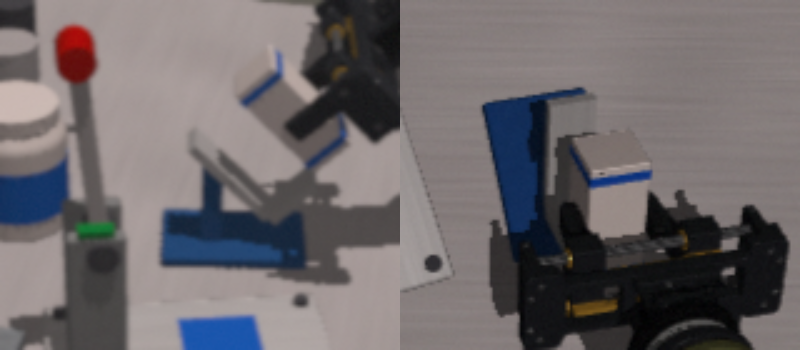

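The side crop shows the block (about (295,105)) parallel to the long plate and just above it. In the top crop it looks a little right of the plate, so I'll check that offset numerically.

```bash
python3 - <<'E'
from h import *
f=np.array([np.cos(.163),np.sin(.163),0]);l=np.array([-f[1],f[0],0]);o=np.array([.542,-.2315,0])
for y in(.019,-.019): print(proj("top",o+.039*f+y*l+[0,0,.119]))
for y in(.019,-.019): print(proj("top",o-.070*f+y*l+[0,0,.080]))
# block upper end: center 
s=r.get_state();M=R.from_quat(s['eef_rot']).as_matrix();m=s['tool_pos']+M@[-.0045,0,-.0075]
for a,b,c in((-1,1,-1),(-1,-1,-1),(1,1,-1),(1,-1,-1)): print(proj("top",m+M@[.055*a,.0225*b,.0225*c]))
E
```

```text
[[439.61317712 232.71215954]]
[[458.47169135 229.87860303]]
[[445.72800708 289.43566311]]
[[464.30283367 286.57416219]]
[[456.77380718 257.85718356]]
[[481.17751325 254.04949153]]
[[454.47567488 304.23107   ]]
[[477.53908485 300.57112305]]
```

carry_out --plan '[{"rot":[0,0,0],"xyz":[0,0.001,0.015],"grip":255},{"rot":[0,0,0],"xyz":[0,0.001,0.03],"grip":255},{"rot":[0,0,0],"xyz":[0,0.001,0.04],"grip":255},{"rot":[0,0,0],"xyz":[0,0.001,0.048],"grip":255},{"rot":[0,0,0],"xyz":[0,0.001,0.054],"grip":255},{"rot":[0,0,0],"xyz":[0,0.001,0.056],"grip":255},{"rot":[0,0,0],"xyz":[0,0.001,0.056],"grip":255},{"rot":[0,0,0],"xyz":[0,0.001,0.056],"grip":255}]'

```text
clock: 7.83
tool_pos: [0.5356, -0.2337, 0.103]
eef_rot: [-0.077, 0.921, 0.029, 0.382]
contact_force: [-0.2, -0.0, -2.3]
opening: 0.511
finger_force: 35.0
```

```bash
python3 - <<'E'
from h import *
o=(-.0045,0,-.0075)
m=np.array([.530,-.2335,.1])
gob(m,.163,.785,o)
a=cv2.resize(r.snapshot("side")[110:250,240:400],None,fx=3.5,fy=3.5);b=r.snapshot("top")
cv2.imwrite("pics/s3.png",a[:,:,::-1])
E
```

```text
xyz [0.0105 0.0011 0.0057] rot [-0.003  0.001  0.005] now [ 0.536 -0.234  0.103] tcp [ 0.532 -0.233  0.092]
```

View pics/s3.png

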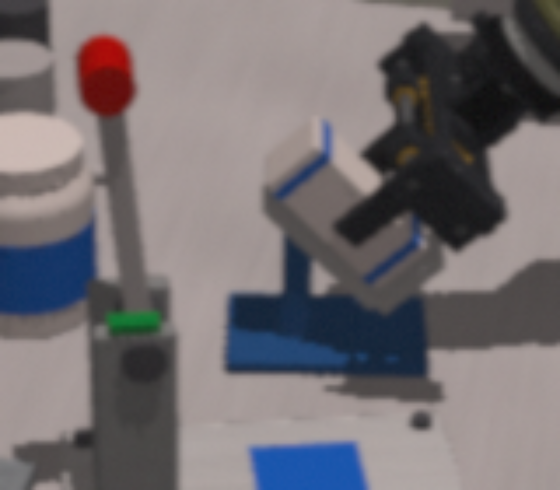

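The block sits just above the plate with its lower end (crop about (420,245)) near the stop. There's no contact force yet, so I'll lower the last few mm.

carry_out --plan '[{"rot":[0,0,0],"xyz":[0.002,0.001,0.002],"grip":255},{"rot":[0,0,0],"xyz":[0.004,0.001,0.004],"grip":255},{"rot":[0,0,0],"xyz":[0.006,0.001,0.005],"grip":255},{"rot":[0,0,0],"xyz":[0.007,0.001,0.005],"grip":255},{"rot":[0,0,0],"xyz":[0.007,0.001,0.005],"grip":255}]'

```text
clock: 8.35
tool_pos: [0.5339, -0.233, 0.0938]
eef_rot: [-0.077, 0.921, 0.029, 0.382]
contact_force: [-0.1, 1.1, -3.5]
opening: 0.505
finger_force: 35.0
```

carry_out --plan '[{"rot":[0,0,0],"xyz":[0,0,0],"grip":110},{"rot":[0,0,0],"xyz":[0,0,0],"grip":100},{"rot":[0,0,0],"xyz":[0,0,0],"grip":50},{"rot":[0,0,0],"xyz":[0,0,0],"grip":0},{"rot":[0,0,0],"xyz":[0,0,0],"grip":0},{"rot":[0,0,0],"xyz":[0,0,0],"grip":0},{"rot":[0,0,0],"xyz":[0,0,0],"grip":0},{"rot":[0,0,0],"xyz":[0,0,0],"grip":0}]'

```text
clock: 9.02
tool_pos: [0.5343, -0.233, 0.0943]
eef_rot: [-0.077, 0.92, 0.029, 0.382]
contact_force: [-0.0, 0.2, 0.1]
opening: 0.995
finger_force: 0.0
```

```bash
python3 - <<'E'
from h import *
o=(-.0045,0,-.0075)
gob(np.array([.530,-.2335,.1]),.163,.785,o)
s=r.get_state();print(s['q'])
a=cv2.resize(r.snapshot("side")[110:250,240:400],None,fx=2.5,fy=2.5);b=cv2.resize(r.snapshot("top")[190:330,380:540],None,fx=2.5,fy=2.5)
cv2.imwrite("pics/s4.png",np.hstack([a,b])[:,:,::-1])
E
```

```text
xyz [0.0035 0.0002 0.0004] rot [-0.003  0.001  0.005] now [ 0.534 -0.233  0.094] tcp [ 0.532 -0.233  0.092]
[ 1.22607471  1.24049525 -1.11022249  2.31195645  2.60945369  0.70136311
  0.03092437]
```

View pics/s4.png

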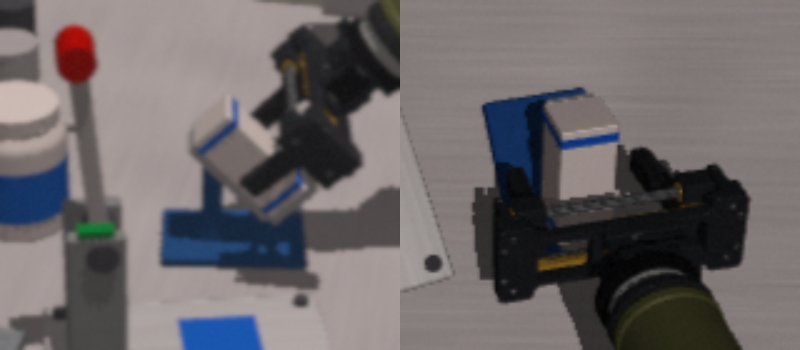

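The block lies home in the V (side crop (250,155), flush against plate and stop) and the fingers are open on both sides. Next is the regrasp with a steeper tool.

```bash
cat >>h.py <<'E'
f=np.array([np.cos(.163),np.sin(.163),0]); u=(f+[0,0,1])/2**.5; rm=np.array([.530,-.2335,.1])
def zt(y,t): return Rt(y,t).as_matrix()[:,2]
E
python3 - <<'E'
from h import *
g=rm+.024*u
go(g-.1*zt(.163,.6),.163,.6,True)
go(g-.08*zt(.163,.2),.163,.2,True)
E
```

```text
xyz [-0.04   -0.0002 -0.0867] rot [-0.003  0.186  0.005] now [ 0.534 -0.233  0.094] tcp [ 0.502 -0.238  0.184]
xyz [-0.0587 -0.0002 -0.0579] rot [-0.004  0.586  0.004] now [ 0.534 -0.233  0.094] tcp [ 0.535 -0.233  0.177]
```

carry_out --plan '[{"rot":[0,0,0],"xyz":[0,0,-0.035],"grip":0},{"rot":[0,0,0],"xyz":[0,0,-0.07],"grip":0},{"rot":[0,0.1,0],"xyz":[-0.03,0,-0.09],"grip":0},{"rot":[0,0.2,0],"xyz":[-0.04,0,-0.09],"grip":0},{"rot":[0,0.32,0],"xyz":[-0.05,0,-0.08],"grip":0},{"rot":[0,0.44,0],"xyz":[-0.055,0,-0.07],"grip":0},{"rot":[0,0.55,0],"xyz":[-0.0587,0,-0.058],"grip":0},{"rot":[0,0.586,0],"xyz":[-0.0587,0,-0.058],"grip":0}]'

```text
clock: 9.78
tool_pos: [0.5242, -0.2504, 0.1753]
eef_rot: [-0.077, 0.973, -0.011, 0.217]
contact_force: [0.5, -1.0, -0.2]
opening: 0.996
finger_force: 0.0
```

```bash
python3 - <<'E'
from h import *
g=rm+.024*u
go(g-.08*zt(.163,.2),.163,.2,True)
go(g,.163,.2,True)
s=r.get_state();print(s['q'])
E
```

```text
xyz [-0.0127  0.0159  0.0034] rot [-0.057  0.234 -0.   ] now [ 0.524 -0.25   0.175] tcp [ 0.535 -0.233  0.177]
xyz [0.0058 0.0204 0.0811] rot [-0.057  0.234 -0.   ] now [ 0.524 -0.25   0.175] tcp [ 0.55  -0.23   0.098]
[ 0.95175582  0.75103685 -0.76802819  2.11644494  1.54950238  0.30009139
  0.6843415 ]
```

carry_out --plan '[{"rot":[-0.057,0.234,0],"xyz":[-0.0127,0.0159,0.0],"grip":0},{"rot":[-0.057,0.234,0],"xyz":[-0.0127,0.0159,0.0],"grip":0},{"rot":[-0.057,0.234,0],"xyz":[-0.0127,0.0159,0.0],"grip":0},{"rot":[-0.057,0.234,0],"xyz":[-0.0127,0.0159,0.0],"grip":0},{"rot":[-0.057,0.234,0],"xyz":[-0.0127,0.0159,0.0],"grip":0}]'

```text
clock: 10.2
tool_pos: [0.5366, -0.2307, 0.1809]
eef_rot: [-0.081, 0.991, 0.011, 0.103]
contact_force: [1.0, -0.1, 0.9]
opening: 1.001
finger_force: 0.0
```

```bash
python3 - <<'E'
from h import *
g=rm+.024*u
go(g-.08*zt(.163,.2),.163,.2,True)
go(g,.163,.2,True)
s=r.get_state();print(s['q'])
E
```

```text
xyz [ 0.0029 -0.0017  0.0036] rot [ 0.006  0.007 -0.   ] now [ 0.537 -0.231  0.181] tcp [ 0.535 -0.233  0.177]
xyz [ 0.0035 -0.0022  0.0836] rot [ 0.006  0.007 -0.   ] now [ 0.537 -0.231  0.181] tcp [ 0.55  -0.23   0.098]
[ 0.89725965  0.7971241  -0.88203156  1.89721965  0.89529548  0.65652902
  1.26102391]
```

Descend and grip with the steeper tool.

carry_out --plan '[{"rot":[0,0,0],"xyz":[0.003,-0.002,0.025],"grip":0},{"rot":[0,0,0],"xyz":[0.003,-0.002,0.05],"grip":0},{"rot":[0,0,0],"xyz":[0.003,-0.002,0.068],"grip":0},{"rot":[0,0,0],"xyz":[0.003,-0.002,0.08],"grip":0},{"rot":[0,0,0],"xyz":[0.003,-0.002,0.083],"grip":0},{"rot":[0,0,0],"xyz":[0.003,-0.002,0.083],"grip":0},{"rot":[0,0,0],"xyz":[0.003,-0.002,0.083],"grip":100},{"rot":[0,0,0],"xyz":[0.003,-0.002,0.083],"grip":110}]' --squeeze 45

```text
clock: 10.87
tool_pos: [0.5471, -0.2324, 0.0984]
eef_rot: [-0.08, 0.992, 0.009, 0.102]
contact_force: [0.7, -0.2, -0.0]
opening: 0.873
finger_force: 0.0
```

```bash
python3 - <<'E'
from h import *
g=rm+.024*u
go(g,.163,.2,True)
s=r.get_state();print(s['opening'],s['contact_force'])
E
```

```text
xyz [-0.0036  0.0017  0.0008] rot [ 0.002  0.004 -0.001] now [ 0.547 -0.232  0.098] tcp [ 0.55  -0.23   0.098]
0.8727997809983138 [ 0.69915038 -0.23120208 -0.03793349]
```

carry_out --plan '[{"rot":[0,0,0],"xyz":[0,0,0],"grip":255},{"rot":[0,0,0],"xyz":[0,0,0],"grip":255},{"rot":[0,0,0],"xyz":[0,0,0],"grip":255},{"rot":[0,0,0],"xyz":[0,0,0],"grip":255},{"rot":[0,0,0],"xyz":[0,0,0],"grip":255},{"rot":[0,0,0],"xyz":[0,0,0],"grip":255}]'

```text
clock: 11.37
tool_pos: [0.5471, -0.2311, 0.0979]
eef_rot: [-0.081, 0.992, 0.01, 0.101]
contact_force: [-1.6, 1.7, 3.9]
opening: 0.507
finger_force: 45.0
```

```bash
python3 - <<'E'
from h import *
s=r.get_state();M=R.from_quat(s['eef_rot']).as_matrix()
print(s['q'],s['opening'],s['contact_force'],s['tool_pos'])
off=M.T@(rm-s['tool_pos']); ax=M.T@u
print("off",off.tolist(),"ax",ax.tolist())
np.savez("blk.npz",off=off,ax=ax)
z=M[:,2]; print("tilt",np.arctan2(z@f,-z[2]))
# lift targets
go(rm+.024*u+[0,0,.1]-.03*f,.163,.2,True)
E
```

```text
[ 0.7990923   0.90514434 -0.72667302  1.92234168  1.08125802  0.51174529
  1.10450374] 0.5073358846790447 [-1.60254188  1.74654776  3.91543028] [ 0.54710548 -0.23113116  0.09787985]
off [0.016478058814229073, 0.00045087367215244256, -0.005565453977016967] ax [-0.8354852883935908, 0.002657432503093495, -0.5495063884345384]
tilt 0.20361970398267126
xyz [ 0.0057  0.0008 -0.1038] rot [ 0.004  0.004 -0.001] now [ 0.547 -0.231  0.098] tcp [ 0.521 -0.235  0.198]
```

```bash
cat >>h.py <<'E'
pad=np.array([.5258,-.0592,.012])
E
python3 - <<'E'
from h import *
o=np.load("blk.npz")['off']
gob((.49,-.20,.24),.2,.4,o)
gob((.48,-.0592,.22),.285,.7,o)
gob((.48,-.0592,.20),.285,.989,o)
E
```

```text
xyz [ 0.0043  0.0408 -0.1472] rot [-0.007 -0.196 -0.036] now [ 0.547 -0.231  0.098] tcp [ 0.507 -0.197  0.241]
xyz [-0.0041  0.1826 -0.1296] rot [-0.05  -0.496 -0.112] now [ 0.547 -0.231  0.098] tcp [ 0.496 -0.055  0.226]
xyz [ 0.0014  0.1822 -0.1148] rot [-0.067 -0.784 -0.106] now [ 0.547 -0.231  0.098] tcp [ 0.493 -0.056  0.211]
```

carry_out --plan '[{"rot":[0,0,0],"xyz":[0,0,-0.025],"grip":255},{"rot":[0,0,0],"xyz":[0,0,-0.06],"grip":255},{"rot":[0,0,0],"xyz":[0.003,0.01,-0.095],"grip":255},{"rot":[0,-0.1,-0.02],"xyz":[0.004,0.03,-0.125],"grip":255},{"rot":[-0.01,-0.196,-0.036],"xyz":[0.004,0.05,-0.145],"grip":255},{"rot":[-0.02,-0.28,-0.06],"xyz":[0,0.08,-0.145],"grip":255},{"rot":[-0.03,-0.36,-0.09],"xyz":[-0.002,0.11,-0.14],"grip":255},{"rot":[-0.04,-0.44,-0.1],"xyz":[-0.003,0.14,-0.135],"grip":255}]'

```text
clock: 12.03
tool_pos: [0.4887, -0.1482, 0.2212]
eef_rot: [-0.118, 0.968, 0.024, 0.221]
contact_force: [-0.1, 0.4, -3.4]
opening: 0.504
finger_force: 45.0
```

```bash
python3 - <<'E'
from h import *
o=np.load("blk.npz")['off']
gob((.48,-.0592,.22),.285,.7,o)
gob((.48,-.0592,.19),.285,.989,o)
s=r.get_state(); print(s['q'],s['opening'])
E
```

```text
xyz [-0.0286  0.0887  0.0075] rot [-0.028 -0.251 -0.033] now [ 0.489 -0.148  0.221] tcp [ 0.496 -0.055  0.226]
xyz [-0.0153  0.0887  0.0295] rot [-0.033 -0.54  -0.029] now [ 0.489 -0.148  0.221] tcp [ 0.493 -0.056  0.201]
[ 0.94418797  0.64053007 -0.92650923  2.25758754  1.49722729  0.30265172
  0.62120393] 0.503988839853095
```

carry_out --plan '[{"rot":[-0.01,-0.08,-0.01],"xyz":[-0.01,0.03,0.0],"grip":255},{"rot":[-0.02,-0.16,-0.02],"xyz":[-0.02,0.06,0.005],"grip":255},{"rot":[-0.03,-0.25,-0.03],"xyz":[-0.0286,0.0887,0.0075],"grip":255},{"rot":[-0.03,-0.34,-0.03],"xyz":[-0.025,0.0887,0.015],"grip":255},{"rot":[-0.033,-0.43,-0.03],"xyz":[-0.02,0.0887,0.022],"grip":255},{"rot":[-0.033,-0.54,-0.03],"xyz":[-0.0153,0.0887,0.0295],"grip":255},{"rot":[-0.033,-0.54,-0.03],"xyz":[-0.0153,0.0887,0.0295],"grip":255},{"rot":[-0.033,-0.54,-0.03],"xyz":[-0.0153,0.0887,0.0295],"grip":255}]'

```text
clock: 12.7
tool_pos: [0.5343, -0.0773, 0.2057]
eef_rot: [-0.13, 0.874, 0.083, 0.462]
contact_force: [-0.1, 0.7, -3.4]
opening: 0.501
finger_force: 45.0
```

```bash
python3 - <<'E'
from h import *
o=np.load("blk.npz")['off']
gob((.48,-.0592,.19),.285,.989,o)
gob(pad+[-.02,0,.10],.285,.989,o)
gob(pad+[0,0,.075],.285,.989,o)
s=r.get_state(); print(s['q'],s['opening'])
E
```

```text
xyz [ 0.023   0.0329 -0.0237] rot [ 0.034 -0.013 -0.007] now [ 0.534 -0.077  0.206] tcp [ 0.493 -0.056  0.201]
xyz [0.0737 0.0231 0.0403] rot [ 0.034 -0.013 -0.007] now [ 0.534 -0.077  0.206] tcp [ 0.519 -0.056  0.123]
xyz [0.0836 0.0164 0.07  ] rot [ 0.034 -0.013 -0.007] now [ 0.534 -0.077  0.206] tcp [ 0.539 -0.056  0.098]
[ 1.07649355  1.25764683 -1.46980229  2.55908031  2.53345633  1.03258521
 -0.06153481] 0.5011442666254843
```

carry_out --plan '[{"rot":[0.01,0,0],"xyz":[0.02,0.005,0.015],"grip":255},{"rot":[0.02,0,0],"xyz":[0.035,0.01,0.025],"grip":255},{"rot":[0.03,-0.01,0],"xyz":[0.05,0.015,0.04],"grip":255},{"rot":[0.034,-0.013,-0.007],"xyz":[0.06,0.016,0.05],"grip":255},{"rot":[0.034,-0.013,-0.007],"xyz":[0.068,0.0164,0.056],"grip":255},{"rot":[0.034,-0.013,-0.007],"xyz":[0.068,0.0164,0.056],"grip":255},{"rot":[0.034,-0.013,-0.007],"xyz":[0.068,0.0164,0.056],"grip":255}]'

```text
clock: 13.28
tool_pos: [0.549, -0.0622, 0.1178]
eef_rot: [-0.129, 0.872, 0.07, 0.466]
contact_force: [0.1, 0.2, -2.4]
opening: 0.505
finger_force: 45.0
```

```bash
python3 - <<'E'
from h import *
d=np.load("blk.npz");o=d['off']
s=r.get_state(); print(s['q'],s['opening'],s['contact_force'])
M=R.from_quat(s['eef_rot']).as_matrix();print("mid rel pad",s['tool_pos']+M@o-pad,"axis",M@d['ax'])
gob(pad+[0,0,.065],.285,.989,o)
a=cv2.resize(r.snapshot("side")[100:280,240:440],None,fx=2,fy=2);b=cv2.resize(r.snapshot("top")[150:330,270:470],None,fx=2,fy=2)
cv2.imwrite("pics/s5.png",np.hstack([a,b])[:,:,::-1])
E
```

```text
[ 1.00061341  1.58081091 -1.4710254   2.55871231  2.63031104  1.29115669
  0.13169918] 0.5047255164214989 [ 0.09002601  0.23540232 -2.38342124]
mid rel pad [ 0.00989045 -0.00649942  0.09515492] axis [0.00615396 0.00271836 0.99997737]
xyz [0.0293 0.0089 0.0103] rot [ 0.009 -0.007  0.004] now [ 0.549 -0.062  0.118] tcp [ 0.539 -0.056  0.088]
```

View pics/s5.png

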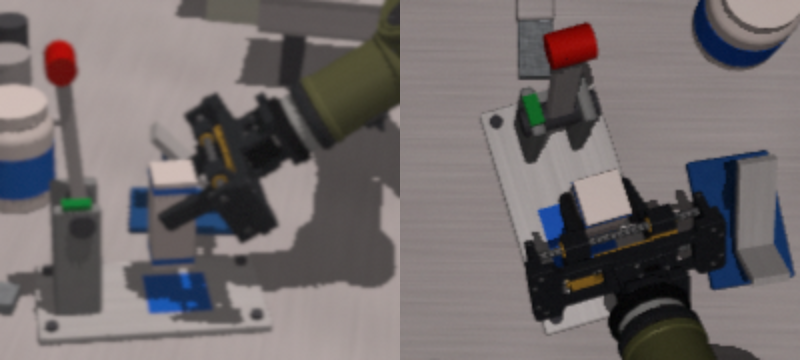

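The block hangs upright above the pad (side crop (172,205), top crop (603,195)), clear of the cheeks. Now I'll lower it.

carry_out --plan '[{"rot":[0,0,0],"xyz":[0.007,0.002,0.003],"grip":255},{"rot":[0,0,0],"xyz":[0.014,0.004,0.005],"grip":255},{"rot":[0.009,-0.007,0.004],"xyz":[0.02,0.006,0.007],"grip":255},{"rot":[0.009,-0.007,0.004],"xyz":[0.026,0.008,0.009],"grip":255},{"rot":[0.009,-0.007,0.004],"xyz":[0.0293,0.009,0.0103],"grip":255},{"rot":[0.009,-0.007,0.004],"xyz":[0.0293,0.009,0.0103],"grip":255},{"rot":[0.009,-0.007,0.004],"xyz":[0.0293,0.009,0.0103],"grip":255}]'

```text
clock: 13.97
tool_pos: [0.5458, -0.0588, 0.0875]
eef_rot: [-0.126, 0.871, 0.069, 0.471]
contact_force: [-0.4, -0.4, -1.5]
opening: 0.504
finger_force: 45.0
```

```bash
cat >chk.py <<'E'
from h import *
d=np.load("blk.npz");o=d['off']
s=r.get_state(); print(s['q'],s['opening'],s['contact_force'])
M=R.from_quat(s['eef_rot']).as_matrix();print("mid rel pad",s['tool_pos']+M@o-pad,"axis",M@d['ax'])
gob(pad+[0,0,.055],.285,.989,o)
E
python3 chk.py
```

```text
[ 1.00762102  1.7022735  -1.47280488  2.55923037  2.682675    1.34808425
  0.21829359] 0.5039664165680572 [-0.35749795 -0.44932237 -1.46644589]
mid rel pad [ 0.0067239  -0.0031066   0.06481005] axis [-0.00267502  0.00152892  0.99999525]
xyz [0.0113 0.0048 0.0008] rot [0.003 0.002 0.002] now [ 0.546 -0.059  0.088] tcp [ 0.539 -0.056  0.078]
```

carry_out --plan '[{"rot":[0,0,0],"xyz":[0.002,0,0.001],"grip":255},{"rot":[0,0,0],"xyz":[0.004,0.001,0.002],"grip":255},{"rot":[0,0,0],"xyz":[0.005,0.001,0.003],"grip":255},{"rot":[0,0,0],"xyz":[0.006,0.001,0.004],"grip":255},{"rot":[0,0,0],"xyz":[0.007,0.001,0.0045],"grip":255},{"rot":[0,0,0],"xyz":[0.0075,0.001,0.005],"grip":255},{"rot":[0,0,0],"xyz":[0.0075,0.001,0.005],"grip":255}]'

```text
clock: 14.55
tool_pos: [0.5454, -0.0577, 0.078]
eef_rot: [-0.126, 0.871, 0.069, 0.47]
contact_force: [-0.3, 0.5, -3.7]
opening: 0.505
finger_force: 45.0
```

```bash
python3 chk.py
```

```text
[ 1.01012826  1.72816584 -1.46096387  2.55357234  2.70221599  1.34967647
  0.23478499] 0.5054746279151306 [-0.26861146  0.51152922 -3.71925439]
mid rel pad [ 0.00633672 -0.00192092  0.05522885] axis [-0.00191981  0.00133817  0.99999726]
xyz [ 0.0032  0.0036 -0.0045] rot [0.004 0.001 0.001] now [ 0.545 -0.058  0.078] tcp [ 0.539 -0.056  0.078]
```

carry_out --plan '[{"rot":[0,0,0],"xyz":[0.0008,0,0.0005],"grip":255},{"rot":[0,0,0],"xyz":[0.0016,0,0.001],"grip":255},{"rot":[0,0,0],"xyz":[0.002,0,0.0013],"grip":255},{"rot":[0,0,0],"xyz":[0.002,0,0.0013],"grip":255}]'

```text
clock: 14.88
tool_pos: [0.5456, -0.0576, 0.0771]
eef_rot: [-0.127, 0.87, 0.069, 0.472]
contact_force: [-2.9, -0.9, 5.3]
opening: 0.505
finger_force: 45.0
```

```bash
python3 chk.py
```

```text
[ 1.01198847  1.73312968 -1.45882549  2.55290834  2.70910639  1.34827695
  0.23864993] 0.5050587436161119 [-2.85655022 -0.94748226  5.34204734]
mid rel pad [ 0.00655114 -0.00183023  0.05436226] axis [-5.34282565e-03  8.43317485e-04  9.99985371e-01]
xyz [ 0.0026  0.0036 -0.0051] rot [0.004 0.005 0.002] now [ 0.546 -0.058  0.077] tcp [ 0.539 -0.056  0.078]
```

Touching at about 8 N, so I'll release and back off along the tool.

carry_out --plan '[{"rot":[0,0,0],"xyz":[0,0,0],"grip":120},{"rot":[0,0,0],"xyz":[0,0,0],"grip":100},{"rot":[0,0,0],"xyz":[0,0,0],"grip":60},{"rot":[0,0,0],"xyz":[0,0,0],"grip":0},{"rot":[0,0,0],"xyz":[0,0,0],"grip":0},{"rot":[0,0,0],"xyz":[0,0,0],"grip":0},{"rot":[0,0,0],"xyz":[0,0,0],"grip":0},{"rot":[0,0,0],"xyz":[0,0,0],"grip":0}]'

```text
clock: 15.55
tool_pos: [0.5454, -0.0577, 0.0757]
eef_rot: [-0.126, 0.871, 0.069, 0.47]
contact_force: [0.5, 0.1, -0.7]
opening: 0.994
finger_force: 0.0
```

```bash
python3 - <<'E'
from h import *
s=r.get_state(); print(s['opening'],s['q'])
b=r.snapshot("side"); cv2.imwrite("pics/s6.png",cv2.resize(b[100:280,240:440],None,fx=2.5,fy=2.5)[:,:,::-1])
S=R.from_euler('z',.285).as_matrix()
# predicted edges of a standing block centred at pad
for x in(-.0225,.0225):
  for z in(0,.11): print(proj("side",pad+S@[x+.0058,.0225-.004,z]).round(1))
E
```

```text
0.9944026596455581 [ 1.01158311  1.73361149 -1.45710358  2.55158847  2.70769694  1.34823925
  0.2385813 ]
[[336.9 250.8]]
[[339.1 208.7]]
[[316.4 251.8]]
[[317.5 209.6]]
```

View pics/s6.png

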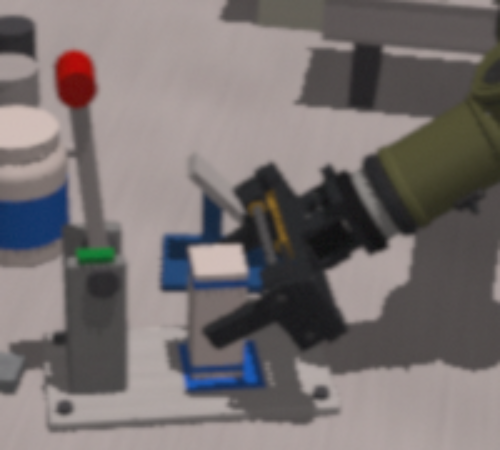

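The block stands upright on the pad (side crop (217,315)) with its base inside the blue square, and the fingers are open. I'll lift off straight up while reducing the tilt.

```bash
cat >>h.py <<'E'
S=R.from_euler('z',.285).as_matrix(); H=pad+S@[.105,0,0]+[0,0,.118]
def lg(a,rad=.165): return H+S@[-rad*np.cos(a),0,0]+[0,0,rad*np.sin(a)]
def pt(p,yaw,tilt): go(np.array(p)-.019*zt(yaw,tilt),yaw,tilt,True)
E
python3 - <<'E'
from h import *
print(H,lg(1.67))
p=r.get_state()['tool_pos']
pt(p+[0,0,.05],.285,.9);pt(p+[-.03,-.01,.13],.285,.65);pt(p+[-.06,-.02,.2],.285,.55)
E
```

```text
[ 0.62656447 -0.02967847  0.13      ] [ 0.64224704 -0.02508386  0.29418875]
xyz [-0.0418  0.     -0.0274] rot [0.004 0.091 0.002] now [ 0.545 -0.058  0.076] tcp [ 0.545 -0.058  0.126]
xyz [-0.0914 -0.0009 -0.0977] rot [0.003 0.341 0.002] now [ 0.545 -0.058  0.076] tcp [ 0.515 -0.068  0.206]
xyz [-0.1326 -0.0019 -0.1625] rot [0.003 0.441 0.002] now [ 0.545 -0.058  0.076] tcp [ 0.485 -0.078  0.276]
```

carry_out --plan '[{"rot":[0,0.02,0],"xyz":[-0.012,0,-0.008],"grip":0},{"rot":[0,0.05,0],"xyz":[-0.025,0,-0.016],"grip":0},{"rot":[0,0.09,0],"xyz":[-0.042,0,-0.028],"grip":0},{"rot":[0,0.16,0],"xyz":[-0.058,0,-0.05],"grip":0},{"rot":[0,0.25,0],"xyz":[-0.075,0,-0.075],"grip":0},{"rot":[0,0.34,0],"xyz":[-0.091,0,-0.098],"grip":0},{"rot":[0,0.39,0],"xyz":[-0.11,-0.001,-0.13],"grip":0},{"rot":[0,0.44,0],"xyz":[-0.133,-0.002,-0.162],"grip":0}]'

```text
clock: 16.27
tool_pos: [0.4915, -0.0759, 0.2573]
eef_rot: [-0.141, 0.95, 0.038, 0.275]
contact_force: [-0.9, -0.7, -0.7]
opening: 1.0
finger_force: 0.0
```

```bash
python3 - <<'E'
from h import *
s=r.get_state(); print(s['q'],s['contact_force'])
g=np.array([.6422,-.0245,.294])
go(g-.10*zt(.285,.7),.285,.7,True)
go(g,.285,.7,True)
im=r.snapshot("side")
for k in list(blobs(im,(0,150,60),(8,255,255)))+list(blobs(im,(172,150,60),(180,255,255))): print(cv2.minAreaRect(k))
E
```

```text
[ 1.04438941  0.75407263 -1.3920363   2.35086447  1.68749184  0.61041166
  0.32187876] [-0.87882443 -0.73193971 -0.69617126]
xyz [-0.1431  0.0056 -0.0264] rot [ 0.    -0.137  0.01 ] now [ 0.492 -0.076  0.257] tcp [ 0.592 -0.039  0.356]
xyz [-0.1568  0.0055  0.0727] rot [ 0.    -0.137  0.01 ] now [ 0.492 -0.076  0.257] tcp [ 0.654 -0.021  0.279]
((270.0, 131.5), (21.0, 14.0), 90.0)
```

carry_out --plan '[{"rot":[0,-0.05,0.01],"xyz":[-0.05,0.002,-0.03],"grip":0},{"rot":[0,-0.1,0.01],"xyz":[-0.08,0.003,-0.035],"grip":0},{"rot":[0,-0.137,0.01],"xyz":[-0.11,0.005,-0.035],"grip":0},{"rot":[0,-0.137,0.01],"xyz":[-0.143,0.0056,-0.026],"grip":0},{"rot":[0,-0.137,0.01],"xyz":[-0.143,0.0056,-0.026],"grip":0},{"rot":[0,-0.137,0.01],"xyz":[-0.143,0.0056,-0.026],"grip":0},{"rot":[0,-0.137,0.01],"xyz":[-0.143,0.0056,-0.026],"grip":0}]'

```text
clock: 16.9
tool_pos: [0.591, -0.0407, 0.3502]
eef_rot: [-0.133, 0.931, 0.049, 0.337]
contact_force: [-0.2, -0.4, 0.0]
opening: 1.002
finger_force: 0.0
```

```bash
python3 - <<'E'
from h import *
s=r.get_state(); print(s['q'])
g=np.array([.6422,-.0245,.294])
go(g,.285,.7,True)
a=cv2.resize(r.snapshot("side")[60:280,220:420],None,fx=2,fy=2);b=cv2.resize(r.snapshot("top")[110:330,270:470],None,fx=2,fy=2)
cv2.imwrite("pics/s7.png",np.hstack([a,b])[:,:,::-1])
E
```

```text
[ 0.97294132  0.66413619 -1.3828763   2.11160278  1.47923404  0.52928186
  0.51046309]
xyz [-0.0054  0.0011  0.0966] rot [ 0.001 -0.005 -0.002] now [ 0.591 -0.041  0.35 ] tcp [ 0.654 -0.021  0.279]
```

View pics/s7.png

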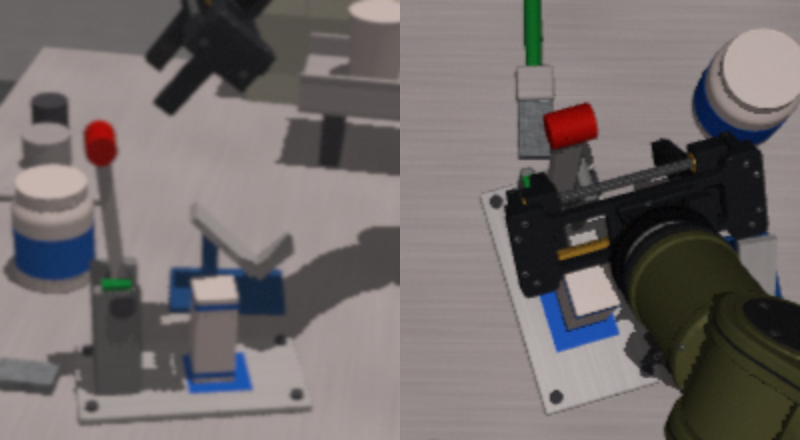

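The block stands on the pad (top crop (590,300)) and the open gripper faces the red grip (top crop (570,125), side crop (100,145)). I've used all ten picture views. Advancing onto the grip.

carry_out --plan '[{"rot":[0,0,0],"xyz":[-0.002,0.001,0.025],"grip":0},{"rot":[0,0,0],"xyz":[-0.004,0.001,0.05],"grip":0},{"rot":[0,0,0],"xyz":[-0.005,0.001,0.072],"grip":0},{"rot":[0,-0.005,0],"xyz":[-0.0054,0.001,0.09],"grip":0},{"rot":[0,-0.005,0],"xyz":[-0.0054,0.001,0.0966],"grip":0},{"rot":[0,-0.005,0],"xyz":[-0.0054,0.001,0.0966],"grip":0},{"rot":[0,-0.005,0],"xyz":[-0.0054,0.001,0.0966],"grip":0}]' --squeeze 25

```text
clock: 17.58
tool_pos: [0.6545, -0.0211, 0.2808]
eef_rot: [-0.133, 0.93, 0.05, 0.34]
contact_force: [-0.9, 1.0, 0.4]
opening: 0.999
finger_force: 0.0
```

```bash
python3 - <<'E'
from h import *
s=r.get_state(); print(s['q'],s['contact_force'])
go(np.array([.6422,-.0245,.294]),.285,.7,True)
im=r.snapshot("side")
for k in list(blobs(im,(0,150,60),(8,255,255)))+list(blobs(im,(172,150,60),(180,255,255))): print(cv2.minAreaRect(k))
E
```

```text
[ 0.78865337  0.837501   -1.26968766  2.05876953  1.76378642  0.61901703
  0.30453649] [-0.88052226  1.0167337   0.39685484]
xyz [0.0012 0.0002 0.0006] rot [ 0.001  0.002 -0.002] now [ 0.655 -0.021  0.281] tcp [ 0.654 -0.021  0.279]
((269.3384704589844, 128.70770263671875), (19.597488403320312, 13.891889572143555), 82.87498474121094)
```

carry_out --plan '[{"rot":[0,0,0],"xyz":[0,0,0],"grip":110},{"rot":[0,0,0],"xyz":[0,0,0],"grip":120},{"rot":[0,0,0],"xyz":[0,0,0],"grip":130},{"rot":[0,0,0],"xyz":[0,0,0],"grip":255},{"rot":[0,0,0],"xyz":[0,0,0],"grip":255},{"rot":[0,0,0],"xyz":[0,0,0],"grip":255},{"rot":[0,0,0],"xyz":[0,0,0],"grip":255},{"rot":[0,0,0],"xyz":[0,0,0],"grip":255}]'

```text
clock: 18.3
tool_pos: [0.655, -0.0201, 0.281]
eef_rot: [-0.133, 0.929, 0.05, 0.34]
contact_force: [-0.6, 2.1, -1.6]
opening: 0.456
finger_force: 25.0
```

```bash
cat >arc.py <<'E'
import sys
from h import *
s=r.get_state(); print(s['opening'],s['finger_force'],s['contact_force'],s['q'].round(2))
M=R.from_quat(s['eef_rot']).as_matrix(); g=s['tool_pos']-.019*M[:,2]
d=S.T@(g-H); print("lever",np.arctan2(d[2],-d[0]),"rad",np.hypot(d[0],d[2]),"y",d[1])
for a,t in zip(sys.argv[1::2],sys.argv[2::2]): print(a,t,end=' '); go(lg(float(a)),.285,float(t),True)
E
python3 arc.py 1.55 .7 1.4 .68 1.25 .65 1.1 .6 .95 .55 .8 .5
```

```text
0.45620358444957004 24.9909116467461 [-0.56293504  2.11540284 -1.5501519 ] [ 0.79  0.84 -1.27  2.06  1.76  0.62  0.3 ]
lever 1.6771914692910561 rad 0.16642580228803452 y 0.0011497337246106109
1.55 .7 xyz [ 0.0165 -0.0012 -0.0132] rot [ 0.003  0.002 -0.001] now [ 0.655 -0.02   0.281] tcp [ 0.635 -0.027  0.28 ]
1.4 .68 xyz [ 0.0372 -0.0012 -0.0273] rot [ 0.003  0.022 -0.001] now [ 0.655 -0.02   0.281] tcp [ 0.611 -0.034  0.278]
1.25 .65 xyz [ 0.0599 -0.0012 -0.0383] rot [ 0.003  0.052 -0.001] now [ 0.655 -0.02   0.281] tcp [ 0.588 -0.041  0.271]
1.1 .6 xyz [ 0.0845 -0.0012 -0.0458] rot [ 0.003  0.102 -0.001] now [ 0.655 -0.02   0.281] tcp [ 0.565 -0.048  0.261]
.95 .55 xyz [ 0.1098 -0.0012 -0.0498] rot [ 0.003  0.152 -0.001] now [ 0.655 -0.02   0.281] tcp [ 0.544 -0.054  0.248]
.8 .5 xyz [ 0.1355 -0.0013 -0.0501] rot [ 0.003  0.202 -0.001] now [ 0.655 -0.02   0.281] tcp [ 0.525 -0.059  0.232]
```

carry_out --plan '[{"rot":[0,0,0],"xyz":[0.0085,0,-0.0065],"grip":255},{"rot":[0,0,0],"xyz":[0.0165,0,-0.013],"grip":255},{"rot":[0,0.01,0],"xyz":[0.0265,0,-0.0205],"grip":255},{"rot":[0,0.02,0],"xyz":[0.037,0,-0.0273],"grip":255},{"rot":[0,0.05,0],"xyz":[0.06,0,-0.0383],"grip":255},{"rot":[0,0.1,0],"xyz":[0.0845,0,-0.0458],"grip":255},{"rot":[0,0.15,0],"xyz":[0.11,-0.001,-0.0498],"grip":255},{"rot":[0,0.15,0],"xyz":[0.11,-0.001,-0.0498],"grip":255}]'

```text
clock: 18.97
tool_pos: [0.5389, -0.0554, 0.2456]
eef_rot: [-0.136, 0.954, 0.039, 0.266]
contact_force: [-13.8, -2.5, 13.8]
opening: 0.45
finger_force: 25.0
```

```bash
python3 arc.py .95 .55 .8 .5 .65 .46 .5 .42 .4 .4 .3 .38 .2 .35
```

```text
0.4504955869525427 25.011581392027438 [-13.7968285   -2.51071655  13.79695122] [ 0.89  0.76 -1.26  2.25  1.66  0.59  0.33]
lever 0.9163088246855616 rad 0.16619203139725083 y -3.812993214047434e-05
.95 .55 xyz [-0.0058  0.      0.0007] rot [ 0.002 -0.006 -0.002] now [ 0.539 -0.055  0.246] tcp [ 0.544 -0.054  0.248]
.8 .5 xyz [ 0.0196 -0.      0.0044] rot [ 0.002  0.044 -0.002] now [ 0.539 -0.055  0.246] tcp [ 0.525 -0.059  0.232]
.65 .46 xyz [ 0.044  -0.0001  0.0117] rot [ 0.002  0.084 -0.001] now [ 0.539 -0.055  0.246] tcp [ 0.509 -0.064  0.213]
.5 .42 xyz [ 0.067  -0.0001  0.0224] rot [ 0.002  0.124 -0.001] now [ 0.539 -0.055  0.246] tcp [ 0.495 -0.068  0.192]
.4 .4 xyz [ 0.0812 -0.0002  0.0314] rot [ 0.002  0.144 -0.001] now [ 0.539 -0.055  0.246] tcp [ 0.488 -0.07   0.177]
.3 .38 xyz [ 0.0944 -0.0002  0.0416] rot [ 0.002  0.164 -0.001] now [ 0.539 -0.055  0.246] tcp [ 0.482 -0.072  0.161]
.2 .35 xyz [ 0.1067 -0.0003  0.0531] rot [ 0.002  0.194 -0.001] now [ 0.539 -0.055  0.246] tcp [ 0.478 -0.073  0.145]
```

carry_out --plan '[{"rot":[0,0.02,0],"xyz":[0.01,0,0.0],"grip":255},{"rot":[0,0.044,0],"xyz":[0.021,0,0.0025],"grip":255},{"rot":[0,0.084,0],"xyz":[0.0455,0,0.0105],"grip":255},{"rot":[0,0.124,0],"xyz":[0.0685,0,0.021],"grip":255},{"rot":[0,0.144,0],"xyz":[0.083,0,0.0305],"grip":255},{"rot":[0,0.164,0],"xyz":[0.096,0,0.041],"grip":255},{"rot":[0,0.164,0],"xyz":[0.096,0,0.041],"grip":255},{"rot":[0,0.164,0],"xyz":[0.096,0,0.041],"grip":255}]'

```text
clock: 19.63
tool_pos: [0.4849, -0.0717, 0.1615]
eef_rot: [-0.138, 0.972, 0.028, 0.189]
contact_force: [0.1, 0.9, -3.0]
opening: 0.45
finger_force: 25.0
```

```bash
python3 arc.py .3 .38 .2 .35 .15 .34 .1 .33 .06 .33 .03 .33 0 .33
```

```text
0.4502595389594338 25.00811219215393 [ 0.14116522  0.85585106 -3.04162348] [ 0.84  0.87 -1.18  2.34  1.72  0.68  0.26]
lever 0.3069956882801766 rad 0.16254561495084843 y -0.0005348033563608513
.3 .38 xyz [ 0.0027  0.0005 -0.0007] rot [ 0.002  0.005 -0.003] now [ 0.485 -0.072  0.162] tcp [ 0.482 -0.072  0.161]
.2 .35 xyz [0.0131 0.0004 0.0126] rot [ 0.002  0.035 -0.003] now [ 0.485 -0.072  0.162] tcp [ 0.478 -0.073  0.145]
.15 .34 xyz [0.0176 0.0004 0.0196] rot [ 0.002  0.045 -0.003] now [ 0.485 -0.072  0.162] tcp [ 0.476 -0.074  0.137]
.1 .33 xyz [0.0219 0.0004 0.0268] rot [ 0.002  0.055 -0.003] now [ 0.485 -0.072  0.162] tcp [ 0.475 -0.074  0.128]
.06 .33 xyz [0.0248 0.0004 0.0327] rot [ 0.002  0.055 -0.003] now [ 0.485 -0.072  0.162] tcp [ 0.474 -0.074  0.122]
.03 .33 xyz [0.0269 0.0004 0.0372] rot [ 0.002  0.055 -0.003] now [ 0.485 -0.072  0.162] tcp [ 0.474 -0.074  0.117]
0 .33 xyz [0.0288 0.0004 0.0417] rot [ 0.002  0.055 -0.003] now [ 0.485 -0.072  0.162] tcp [ 0.474 -0.074  0.112]
```

carry_out --plan '[{"rot":[0,0.015,0],"xyz":[0.0055,0,0.007],"grip":255},{"rot":[0,0.03,0],"xyz":[0.0105,0,0.0135],"grip":255},{"rot":[0,0.04,0],"xyz":[0.015,0,0.0205],"grip":255},{"rot":[0,0.05,0],"xyz":[0.0195,0,0.0275],"grip":255},{"rot":[0,0.05,0],"xyz":[0.0205,0,0.0295],"grip":255},{"rot":[0,0.05,0],"xyz":[0.0215,0,0.0315],"grip":255},{"rot":[0,0.05,0],"xyz":[0.0225,0,0.0335],"grip":255},{"rot":[0,0.05,0],"xyz":[0.0225,0,0.0335],"grip":255}]'

```text
clock: 20.3
tool_pos: [0.4792, -0.0734, 0.123]
eef_rot: [-0.139, 0.976, 0.025, 0.167]
contact_force: [2.7, 0.2, -2.0]
opening: 0.451
finger_force: 25.0
```

```bash
python3 arc.py .06 .33 .03 .33 0 .33
```

```text
0.4512262290125065 25.001291041262448 [ 2.70020777  0.22571325 -2.03927477] [ 0.79  0.95 -1.14  2.34  1.77  0.74  0.22]
lever 0.06837268483578068 rad 0.16045226901951062 y -0.000573547117923855
.06 .33 xyz [ 0.0049  0.0005 -0.0005] rot [ 0.001  0.009 -0.002] now [ 0.479 -0.073  0.123] tcp [ 0.474 -0.074  0.122]
.03 .33 xyz [0.0068 0.0005 0.0041] rot [ 0.001  0.009 -0.002] now [ 0.479 -0.073  0.123] tcp [ 0.474 -0.074  0.117]
0 .33 xyz [0.0085 0.0005 0.0087] rot [ 0.001  0.009 -0.002] now [ 0.479 -0.073  0.123] tcp [ 0.474 -0.074  0.112]
```

carry_out --plan '[{"rot":[0,0,0],"xyz":[0.001,0,0.0015],"grip":255},{"rot":[0,0,0],"xyz":[0.0015,0,0.003],"grip":255},{"rot":[0,0,0],"xyz":[0.002,0,0.0045],"grip":255},{"rot":[0,0,0],"xyz":[0.0025,0,0.006],"grip":255},{"rot":[0,0,0],"xyz":[0.003,0,0.007],"grip":255},{"rot":[0,0,0],"xyz":[0.003,0,0.007],"grip":255}]'

```text
clock: 20.8
tool_pos: [0.4793, -0.0734, 0.1187]
eef_rot: [-0.14, 0.975, 0.023, 0.17]
contact_force: [-6.7, -4.8, 32.2]
opening: 0.451
finger_force: 25.0
```

```bash
python3 arc.py 0 .33
```

```text
0.4505852350409793 25.012372098863125 [-6.72048936 -4.75876858 32.23745398] [ 0.79  0.97 -1.14  2.35  1.8   0.75  0.2 ]
lever 0.0411495706456009 rad 0.16013134473340468 y -0.000506788588087445
0 .33 xyz [0.0072 0.0006 0.0045] rot [-0.002  0.014  0.001] now [ 0.479 -0.073  0.119] tcp [ 0.474 -0.074  0.112]
```

It's pressing at 32 N, so I'll ease off at once.

carry_out --plan '[{"rot":[0,0,0],"xyz":[-0.0008,0,-0.002],"grip":255},{"rot":[0,0,0],"xyz":[-0.0012,0,-0.0035],"grip":255},{"rot":[0,0,0],"xyz":[-0.0012,0,-0.0035],"grip":255}]'

```text
clock: 21.05
tool_pos: [0.4793, -0.0734, 0.12]
eef_rot: [-0.139, 0.976, 0.024, 0.168]
contact_force: [6.6, 2.0, -1.9]
opening: 0.451
finger_force: 25.0
```

```bash
python3 arc.py 0 .33
python3 - <<'E'
from h import *
im=r.snapshot("side")
for k in list(blobs(im,(0,150,60),(8,255,255)))+list(blobs(im,(172,150,60),(180,255,255))): print(cv2.boundingRect(k))
for h in(.13,.135,.14):
  p=lg(0); p[2]=h; print(h,proj("side",p+S@[0.003,.02,0]))
E
```

```text
0.4510722037625638 25.03588569816202 [ 6.63150398  1.98972672 -1.88346987] [ 0.79  0.96 -1.14  2.35  1.79  0.74  0.21]
lever 0.0491721699312348 rad 0.16017636640577732 y -0.0005617228289958046
0 .33 xyz [0.0076 0.0005 0.0057] rot [ 0.001  0.011 -0.001] now [ 0.479 -0.073  0.12 ] tcp [ 0.474 -0.074  0.112]
(351, 189, 7, 13)
0.13 [[358.61482072 205.01625751]]
0.135 [[358.7642689  202.98559294]]
0.14 [[358.9144298  200.94524398]]
```

carry_out --plan '[{"rot":[0,0,0],"xyz":[0.0001,0,0.0003],"grip":255},{"rot":[0,0,0],"xyz":[0.0002,0,0.0006],"grip":255},{"rot":[0,0,0],"xyz":[0.0002,0,0.0007],"grip":255},{"rot":[0,0,0],"xyz":[0.0002,0,0.0007],"grip":255}]'

```text
clock: 21.43
tool_pos: [0.4793, -0.0734, 0.1189]
eef_rot: [-0.14, 0.976, 0.025, 0.168]
contact_force: [5.7, 1.2, -0.6]
opening: 0.457
finger_force: 25.0
```

carry_out --plan '[{"rot":[0,0,0],"xyz":[0,0,0.0003],"grip":255},{"rot":[0,0,0],"xyz":[0,0,0.0005],"grip":255},{"rot":[0,0,0],"xyz":[0,0,0.0005],"grip":255},{"rot":[0,0,0],"xyz":[0,0,0.0005],"grip":255}]' --squeeze 4

```text
clock: 21.77
tool_pos: [0.479, -0.0735, 0.1186]
eef_rot: [-0.139, 0.976, 0.025, 0.167]
contact_force: [4.7, -0.1, 5.3]
opening: 0.455
finger_force: 4.0
```

carry_out --plan '[{"rot":[0,0,0],"xyz":[0,0,0],"grip":125},{"rot":[0,0,0],"xyz":[0,0,0],"grip":100},{"rot":[0,0,0],"xyz":[0,0,0],"grip":50},{"rot":[0,0,0],"xyz":[0,0,0],"grip":0},{"rot":[0,0,0],"xyz":[0,0,0],"grip":0},{"rot":[0,0,0],"xyz":[0,0,0],"grip":0},{"rot":[0,0,0],"xyz":[0,0,0],"grip":0},{"rot":[0,0,0],"xyz":[0,0,0],"grip":0}]'

```text
clock: 22.43
tool_pos: [0.478, -0.0735, 0.118]
eef_rot: [-0.139, 0.976, 0.025, 0.166]
contact_force: [0.7, -0.4, 0.2]
opening: 0.994
finger_force: 0.0
```

```bash
python3 arc.py 0 .33
```

```text
0.9935772241652591 0.0 [ 0.74820406 -0.3858468   0.15561218] [ 0.79  0.96 -1.14  2.35  1.79  0.75  0.21]
lever 0.036631489533611485 rad 0.16131887242956983 y -0.0003174880013278393
0 .33 xyz [0.0057 0.0003 0.0043] rot [ 0.001  0.008 -0.002] now [ 0.478 -0.074  0.118] tcp [ 0.474 -0.074  0.112]
```

Released. Backing off along the tool axis.

carry_out --plan '[{"rot":[0,0,0],"xyz":[0,0,-0.012],"grip":0},{"rot":[0,0,0],"xyz":[0,0,-0.03],"grip":0},{"rot":[0,0,0],"xyz":[0,0,-0.055],"grip":0},{"rot":[0,0,0],"xyz":[0,0,-0.08],"grip":0},{"rot":[0,0,0],"xyz":[0,0,-0.11],"grip":0},{"rot":[0,0,0],"xyz":[0,0,-0.13],"grip":0},{"rot":[0,0,0],"xyz":[0,0,-0.13],"grip":0},{"rot":[0,0,0],"xyz":[0,0,-0.13],"grip":0}]'

```text
clock: 23.1
tool_pos: [0.4369, -0.0864, 0.2413]
eef_rot: [-0.139, 0.976, 0.024, 0.167]
contact_force: [-0.2, -0.3, -0.5]
opening: 1.003
finger_force: 0.0
```

```bash
python3 - <<'E'
from h import *
s=r.get_state(); print(s['tool_pos'],s['contact_force'],s['qd'].round(3))
im=r.snapshot("side")
K=[k for k in list(blobs(im,(0,150,60),(8,255,255)))+list(blobs(im,(172,150,60),(180,255,255)))]
for k in K: print(cv2.boundingRect(k),cv2.minAreaRect(k))
t=r.snapshot("top")
for k in list(blobs(t,(0,150,60),(8,255,255)))+list(blobs(t,(172,150,60),(180,255,255))): print("top",cv2.minAreaRect(k))
# predicted silhouette of barrel for lever angles
for a in(0,.05):
    c=H+S@[-.002,0,0]+S@[-.165*np.cos(a),0,0]+[0,0,.165*np.sin(a)]
    p=np.vstack([c+S@[.016*np.cos(w),y,.016*np.sin(w)] for w in np.linspace(0,6.28,40) for y in(-.02,.02)])
    for n in("side","top"):
        q=proj(n,p); print(a,n,q.min(0).round(1),q.max(0).round(1))
E
```

```text
[ 0.43689881 -0.08643883  0.24125184] [-0.19596238 -0.25051692 -0.46479994] [-0.025  0.046  0.029  0.008  0.023  0.002 -0.013]
(352, 189, 14, 21) ((358.6097412109375, 198.98782348632812), (20.42983627319336, 12.25790023803711), 83.6598129272461)
top ((374.39324951171875, 283.1583557128906), (10.439624786376953, 21.65476417541504), 72.6459732055664)
0 side [350.4 188.2] [368.6 211.3]
0 top [362.8 276.7] [388.1 298.5]
0.05 side [350.5 184.8] [368.8 208. ]
0.05 top [363.2 276. ] [388.8 298. ]
```

The grip's rows in the side picture, 189 to 210, match a level lever (188.2 to 211.3 predicted). Handing in.

```bash
python3 -c "
from plant import r
print(r.finish_job())"
```

```text
the job is handed in; nothing more can be done
None
```

I handed the job in at about 23 s: the block stands on end on the pad, and the released lever lies on it, measured level in the side camera. The hand-in gave no verdict, the lever's weight on the block wasn't measured, and the wrist briefly read 32 N while lowering (est. 50 N on the block, limit 60 N).

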